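Tag the bead case and hold its lid for the photo

TASK

Get the bead case ready for its shop photo: squeeze the pink tag clip open, take it off its wooden stand and clip it upright onto the front wall of the case (the wall of the open row, facing the robot). Then lift the case's lid by its brass knob and hold it open at 60 degrees from closed, within six degrees either way. Finish while still holding the lid there, because it falls shut if let go, and leave the other things on the table where they are.

Things in the scene. Friction and masses are not known exactly. Their poses are not given: they have to be found in the camera images.
- case: Linen bead case fixed to the table, 230 (x) x 250 (y) x 55 high. Origin: centre of underside; x points from the open front row (robot side) to the hinge, z up. Front wall: 6 thick, along y, mid-plane at x = -112, top at z = 55. Behind it 75 (x) of open row, beads to z = 22, low dividers to z = 28 at y = -40 and 40; then a 55 high cross wall at x = -31 and the lidded part.
- front_edge (a point): Middle of the top edge of the case's front wall, on the wall's mid-plane; axes as the case's.
- lid (a joint): Angle of the case's lid in rad: 0 shut, growing as its front rises; 60 degrees is 1.047; stop at 1.9. Wooden frame with clear panel, 143 (x) x 252 x 8, 0.15 to 0.3 kg, hinged at the far (+x) side. No spring and hardly any friction: let go, it falls shut.
- lid_hinge (a point): Point on the lid's hinge axis, midway along it; 112 behind the case's centre at z = 59.5. The axis runs along the case's y; axes turn with the lid.
- lid_knob (a point): Centre of the lid's knob: a brass roller along the case's y, 20 diameter, 22 long, on a 12 wide post over the lid's front edge. With the lid shut it is 126 nearer the robot than the hinge and 34 above it (z = 93.5, 30 over the lid's top). Pinched by its two flat ends from above, it turns between the fingers as the lid rises.
- clip: Pink sprung clip, upright like a peg with jaws down, 60 g, 73 high, 24 wide (y). Origin: midway between the jaw tips, at their lower end; x is the squeezing direction, z up. Blank pink tag, 44 wide x 28 high, 17.5 from centre on the -x side, z = 3 to 31. Starts clamped on the stand's plate (its x along the stand's x), tips 14 below the plate's top. Either way round is good on the case.
- clip_grip (a point): Grip point of the clip, midway between the two round finger bars at the top of the handles: 68 above the jaw tips. The bars are 10 in diameter, 24 long along the clip's y, and measure 42 over their outsides along x while it is clamped on a 6 wall.
- clip_pivot (a point): Point on the clip's pivot axis, 35 above the jaw tips; directly above the wall's mid-plane when clamped upright.
- clip_jaw (a joint): Opening of the clip in rad. 0: jaws 6 apart, as clamped on the plate or the case's wall; -0.16: shut on nothing; 0.30: squeezed to its stop, jaws 16 apart, bars 32 over their outsides. The bars take about 5 N to start and 7 N at the stop: squeeze with 15 to 25 N.
- stand: Clip stand fixed to the table: wooden foot 90 x 90 x 14 with an upright aluminium plate, 6 thick (x), 60 wide (y), top at z = 60. Origin: centre of the underside.
- jar: Amber glass jar with a brass cap, 52 diameter, 75 high, loose bystander. Origin: centre of the underside.
- octobox: Flat eight-sided findings box, 100 across, about 20 high, loose bystander. Origin: centre of the underside.
- stripbox: White seven-cell strip box, 150 (x) x 32 x 18, loose bystander. Origin: centre of the underside.
- hextile: White six-sided ceramic tile, 90 across, 10 thick, loose bystander. Origin: centre of the underside.
- pliers: Small red-handled pliers lying along their x, about 110 long and 45 wide, 15 high, loose bystander. Origin: under the joint.
- dish: Small white bowl, 70 diameter, 30 high, loose bystander. Origin: centre of the underside.

How it is judged:
By the outcome, as a careful person would: the job done as asked, in the order asked, and still so for the second after the job is handed in, while the arm keeps its last pose, push and grip.
It also fails if it takes over 48 s, if anything falls off the work surface, if the arm or the gripper's body presses on something with over 40 N, if the wrist force passes 120 N, or if a joint passes its speed limit or range.

ROBOT

A 6-joint arm with a two-finger parallel gripper is mounted at the origin on the work surface. World frame = base frame: x ahead of the robot, y to its left, z up, the work surface at z = 0. Lengths are in m, angles in rad, forces in N, time in s.
With the tool pointing down it reaches from about 0.35 to 0.775 m from the base axis. Payload 5.5 kg.
Tool frame: the origin (TCP) lies on the centre line of the jaws, within the pads' length; the fingertips stand 11 mm ahead of it and the grasp point (between the pads) lies 8 mm behind it (env.tip_extent is the distance from the TCP to the fingertips, in m); z points along the fingers, y is the line along which they close (so a half turn about z gives the same grasp; the last joint's range is limited). The gripper opens to 85 mm and grips with 20 to 120 N. Pads are 22 mm wide; open, the fingers measure 114 mm over their backs; the gripper's body (76 mm by 85 mm) begins 54 mm behind the grasp point. The pads swing forward as they close: fully open they stand 13 mm farther back than shut.
Start: joints at [-1.38, 0.313, 0.046, 1.304, 0, 1.431], TCP at [0.187, -0.544, 0.214] pointing down, gripper open.
Joint ranges: [-2.76, 2.76], [-0.86, 1.69], [-1.03, 1.26], [-2.2, 2.34], [-1.47, 1.5], [-3.14, 3.14]. Speed limits (rad/s): [2.57, 2.57, 3.14, 3.14, 3.14, 3.14].

INTERFACE

Orientations are given as a unit quaternion [w, x, y, z].
In Python, from workcell import env gives the robot as it stands.
- The arm moves only by the shell command python3 -m jog 'ROWS' [FORCE]. ROWS is JSON, a list of rows, each a list of 5 numbers: the gripper's target within -1 to 1 (shut at 1, half-way at 0, fully open at -1), then the shift along the tool's x, y, z in m, then the turn about the tool's z in degrees. In form: [[fingers, tx, ty, tz, turn], ...]. A call has 1 to 5 rows; each row shifts and turns the commanded pose from where the row before left it, along the tool's axes as they then stand; what a row does not reach is not made up. A row lasts 1/12 s, in which the tool goes at most 41.7 mm and 7.16 degrees, less where a joint would pass 70% of its speed; a pose out of reach is approached as far as the arm can. A call is refused whole if a number of a shift passes 0.0417 or a number of a turn 7.16, either way. A call with a gripper value outside its range is refused whole. The fingers move at their own pace and stop on an object; FORCE is the grip in N (left out, the last holds). Time passes only in rows, so rows that do not move let the fingers close. It gives the time, the measured TCP pose, the force, the opening and the grip force at its end, in the units of the state.
- env.get_state(): the state, without advancing time (a new reading comes with each control period).
- env.read_camera(name): name is "scene" or "top" or "wrist"; returns a dict with "img" (400x640x3 uint8, red, green, blue), "fov_y" (degrees; the focal length in pixels is half the picture's height over the tangent of half this angle, whatever the lens; pixels are square), "cx", "cy" (the principal point, pixels), "D" ([k1, k2, p1, p2, k3] as OpenCV has them; the pictures are not rectified), "T" (4x4, takes a point from camera to world coordinates). Camera axes: x right, y up, looking along -z (the intrinsics and any distortion apply to the point x, -y, -z); pixel columns grow to the right and rows downward; lengths in m; the calibration is good to about 2 mm. A picture is of the moment at which its call begins. There is no depth.
- env.hand_in(): hands the job in; it is judged then, once.
The state is a dict: "clock": time; "joint_pos": joint angles; "qvel": joint speeds; "tau": joint torques, N m; "tcp_pos": TCP position; "orientation": TCP orientation; "wrist_force": force on the tool from outside, world axes, zero at the start; "ft_torque": the same for the moment, N m; "finger_gap": finger opening in m; "grip_force": force on a finger pad.
Only numpy, scipy, OpenCV 4.12 (cv2) and the standard library are available. Lean on these libraries where they do the work, as an engineer would, in place of code of your own. Each camera call takes 0.05 s, during which the arm holds its last target. There are 200 camera calls.

## Working session

There is one attempt and no reset: what is moved stays moved. The work goes in short steps, Python scripts to look and compute and a shell command to move; the robot and the scene stay as the last step left them, time stands still between calls to the robot, and variables do not carry over. Pictures are saved under pics/ and viewed, at most 10 in all, crops included, and the job is handed in when it is done.

```bash
ls; mkdir -p pics; cat > h.py <<'E'
import numpy as np, cv2
from workcell import env
def K(c):
    f=c["img"].shape[0]/2/np.tan(np.radians(c["fov_y"])/2)
    return np.array([[f,0,c["cx"]],[0,f,c["cy"]],[0,0,1.]])
def ray(c,uv):
    p=cv2.undistortPoints(np.array(uv,float).reshape(-1,1,2),K(c),np.array(c["D"],float)).reshape(-1,2)
    T=np.array(c["T"]); d=np.c_[p[:,0],-p[:,1],-np.ones(len(p))]@T[:3,:3].T
    return T[:3,3],d
def plane(c,uv,z):
    o,d=ray(c,uv); return o+d*((z-o[2])/d[:,2])[:,None]
def proj(c,P):
    T=np.array(c["T"]); q=(np.atleast_2d(P)-T[:3,3])@T[:3,:3]; q=q*[1,-1,-1]
    return cv2.projectPoints(q.reshape(-1,1,3),np.zeros(3),np.zeros(3),K(c),np.array(c["D"],float))[0].reshape(-1,2)
def save(c,n): cv2.imwrite("pics/"+n,c["img"][:,:,::-1])
E
python3 - <<'E'
from h import *
for n in("scene","top"):
    c=env.read_camera(n); save(c,n+"0.png"); print(n,c["fov_y"],c["D"],np.round(c["T"],3).tolist())
s=env.get_state(); print(s)
E
```

```text
pics
scene 44.883555537840714 [-0.14044108  0.          0.          0.          0.        ] [[0.713, -0.595, 0.372, 1.006], [0.701, 0.598, -0.388, -0.492], [0.009, 0.537, 0.843, 1.1], [0.0, 0.0, 0.0, 1.0]]
top 51.23987012585336 [-0.1014363  0.         0.         0.         0.       ] [[-0.016, 0.997, -0.075, 0.467], [-1.0, -0.016, 0.01, -0.033], [0.009, 0.076, 0.997, 1.124], [0.0, 0.0, 0.0, 1.0]]
{'clock': 0.1, 'joint_pos': array([-1.37957073e+00,  3.13938919e-01,  4.51447185e-02,  1.30359409e+00,
        1.57109232e-06,  1.43120749e+00]), 'qvel': array([-0.00027634, -0.00149849,  0.00338042, -0.00031851, -0.00060691,
       -0.0006107 ]), 'tau': array([ 1.48762945e-03, -4.81727171e+01,  2.99243027e+01,  1.28375326e-02,
       -2.14863908e-04, -7.16384989e-06]), 'tcp_pos': array([ 0.18667796, -0.54337292,  0.21311162]), 'orientation': array([-7.95737041e-04,  9.86351075e-01,  1.64653948e-01, -1.97634009e-05]), 'wrist_force': array([ 0.53965265, -0.2183711 , -0.61843252]), 'ft_torque': array([ 0.01911792, -0.03353006,  0.00743378]), 'grip_force': 0.0, 'finger_gap': 0.08543675255252234}
```

View pics/scene0.png

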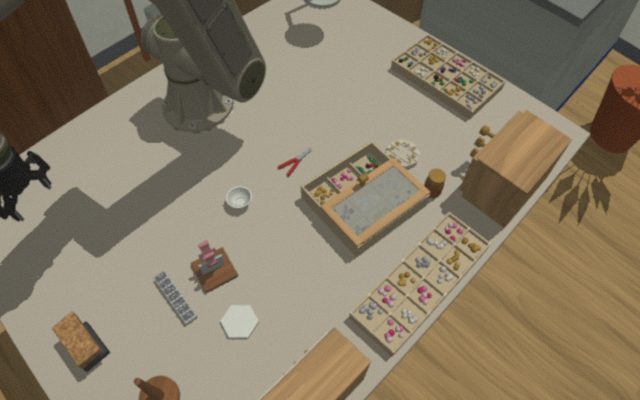

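View pics/top0.png

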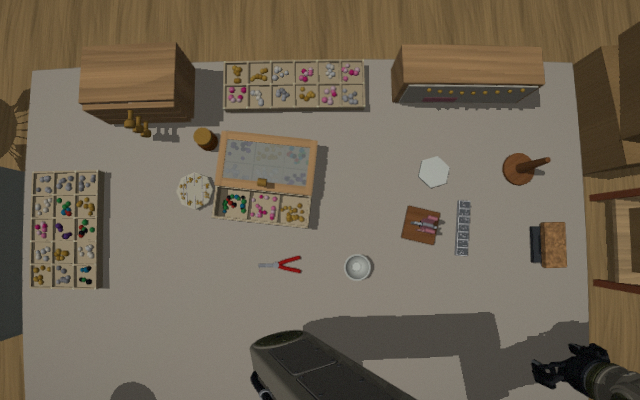

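The scene view shows the case at about (365,195), the clip on its stand at (212,262), the jar at (435,182) and the dish at (238,198). In the top view the case is at (265,180) with its knob near (262,182), the stand is at (421,225) and the clip around (428,225). Next I'll enlarge these areas to read exact corners.

```bash
python3 - <<'E'
from h import *
c=env.read_camera("top"); i=c["img"][:,:,::-1]
a=cv2.resize(i[120:240,205:325],None,fx=4.5,fy=4.5,interpolation=cv2.INTER_CUBIC)
b=cv2.resize(i[200:250,395:445],(250,250),interpolation=cv2.INTER_CUBIC)
s=env.read_camera("scene")["img"][:,:,::-1]
d=cv2.resize(s[230:300,180:250],(250,250),interpolation=cv2.INTER_CUBIC)
o=np.zeros((540,795,3),np.uint8);o[:,:540]=a;o[:250,543:793]=b;o[260:510,543:793]=d
cv2.imwrite("pics/crop1.png",o)
E
```

```text
(no output)
```

View pics/crop1.png

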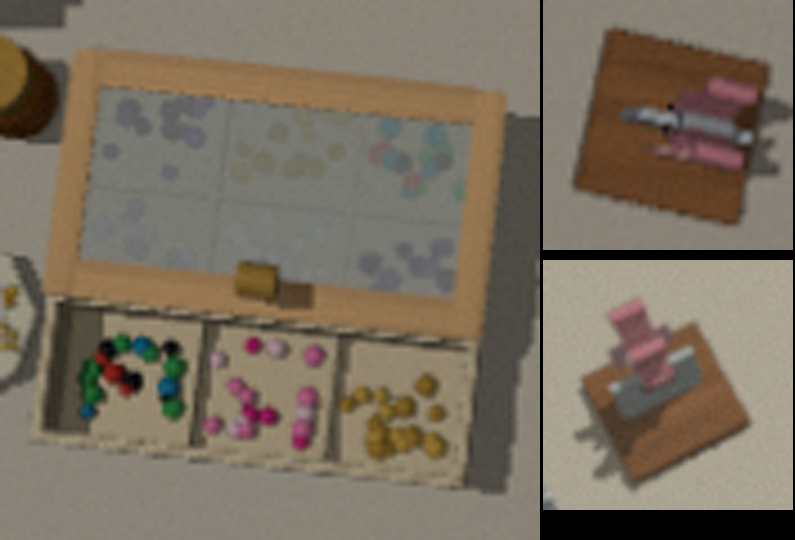

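```bash
python3 - <<'E'
from h import *
c=env.read_camera("top")
def rep(n,P):
    print(n,np.round(P,4).tolist(),"mean",np.round(P.mean(0),4),"sides",np.round(np.linalg.norm(P-np.roll(P,-1,0),axis=1),4))
def yaw(v): return np.degrees(np.arctan2(v[1],v[0]))
L=np.array([(78,48),(506,93),(478,338),(46,293)])/4.5+[205,120]-.4
P=plane(c,L,.0635);rep("lid",P);print(yaw(P[0]-P[3]),yaw(P[1]-P[2]),yaw(P[0]-P[1])-90)
F=np.array([(34,435),(467,481)])/4.5+[205,120]-.4
Q=plane(c,F,.055);rep("front",Q);print(yaw(Q[0]-Q[1])-90)
print("knob",plane(c,np.array([(256,276)])/4.5+[205,120]-.4,.1))
S=np.array([(64,28),(227,65),(195,224),(32,187)])/5+[395,200]-.4
P=plane(c,S,.014);rep("stand",P);print(yaw(P[0]-P[3]),yaw(P[1]-P[2]),yaw(P[0]-P[1])-90)
B=np.array([(732-543,88),(715-543,154)])/5+[395,200]-.4
print("bars",plane(c,B,.119))
s=env.read_camera("scene")
B=np.array([(630-543,312-260),(645-543,350-260)])/250*70+[180,230]
print("bars scene",plane(s,B,.119))
E
```

```text
lid [[0.7306, 0.2058, 0.0635], [0.6997, -0.041, 0.0635], [0.5588, -0.0229, 0.0635], [0.5885, 0.2234, 0.0635]] mean [0.6444 0.0913 0.0635] sides [0.2488 0.1421 0.2481 0.1432]
-7.044707057304261 -7.329792590417528 -7.140993178268104
front [[0.5079, 0.2322, 0.055], [0.478, -0.0153, 0.055]] mean [0.4929 0.1084 0.055 ] sides [0.2493 0.2493]
-6.877534727842885
knob [[0.59173889 0.09827472 0.1       ]]
stand [[0.5308, -0.281, 0.014], [0.5094, -0.3693, 0.014], [0.4245, -0.3489, 0.014], [0.4461, -0.2612, 0.014]] mean [ 0.4777 -0.3151  0.014 ] sides [0.0909 0.0873 0.0904 0.087 ]
-13.173263601855528 -13.508562989723336 -13.644360699130601
bars [[ 0.49449465 -0.31828126  0.119     ]
 [ 0.46261489 -0.30880159  0.119     ]]
bars scene [[ 0.46760533 -0.31187382  0.119     ]
 [ 0.49570166 -0.32195262  0.119     ]]
```

Stand: centre (0.4775, -0.315), yaw -13.4°, with sides of 87–91 mm against the true 90. Case: yaw -7.1°, front wall mid-plane about (0.496, 0.108). The knob position agrees with that. Moving above the clip now.

```bash
R='[-1,0.0349,-0.0121,0,0]'
python3 -m jog '[[-1,0.0349,-0.0121,0,0],[-1,0.0349,-0.0121,0,0],[-1,0.0349,-0.0121,0,0],[-1,0.0349,-0.0121,0,0],[-1,0.0349,-0.0121,0,0]]' 20
python3 -m jog '[[-1,0.0349,-0.0121,0,0],[-1,0.0349,-0.0121,0,0],[-1,0.0349,-0.0121,0,0],[-1,0.0349,-0.0121,0,0],[-1,0.0349,-0.0121,0,0]]' >/dev/null
python3 -m jog '[[-1,0,0,0,-7.1],[-1,0,0,0,-7.1],[-1,0,0,0,-7.1],[-1,0,0,0,-7.1],[-1,0,0,0,-7.1]]' >/dev/null
python3 -m jog '[[-1,0,0,0,-7.1],[-1,0,0,0,-7.1],[-1,0,0,0,-7.1],[-1,0,0,0,-0.9],[-1,0,0,0,0]]'
python3 - <<'E'
from h import *
c=env.read_camera("wrist"); save(c,"wrist1.png"); print(c["D"],np.round(c["T"],3).tolist())
print(np.round(proj(c,[[.4775,-.315,.114],[.4775,-.315,.06]]),1), env.get_state()["tcp_pos"])
E
```

```text
clock: 0.72
tcp_pos: [0.3331, -0.4288, 0.214]
orientation: [0.0, 0.986, 0.164, 0.0]
wrist_force: [0.5, 0.4, 1.1]
finger_gap: 0.0854
grip_force: 0.0
clock: 1.97
tcp_pos: [0.4775, -0.3161, 0.2139]
orientation: [-0.0, 0.785, 0.619, -0.0]
wrist_force: [-0.3, -0.2, 0.6]
finger_gap: 0.0854
grip_force: 0.0
[0.00508823 0.         0.         0.         0.        ] [[0.972, 0.225, 0.062, 0.492], [-0.233, 0.939, 0.254, -0.252], [-0.001, -0.262, 0.965, 0.374], [0.0, 0.0, 0.0, 1.0]]
[[318.2 195. ]
 [318.1 183.6]] [ 0.47751842 -0.31605893  0.21386127]
```

View pics/wrist1.png

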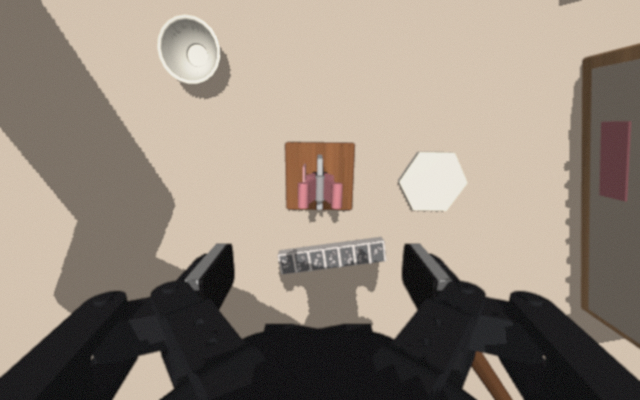

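Wrist view: the two bars are centred at (304,195) and (337,194), so their midpoint is (320.5,195) against a predicted 318. That puts the clip 2 mm further along tool +y. The tag is on the robot side (left). Descending and gripping.

```bash
python3 -m jog '[[-1,0.001,0.002,0.03,0],[-1,0,0,0.03,0],[-1,0,0,0.025,0],[-1,0,0,0.024,0],[-1,0,0,0,0]]' 20
python3 -m jog '[[1,0,0,0,0],[1,0,0,0,0],[1,0,0,0,0],[1,0,0,0,0],[1,0,0,0,0]]' 20
python3 -m jog '[[1,0,0,0,0],[1,0,0,0,0],[1,0,0,0,0]]' 20
python3 - <<'E'
from h import *
c=env.read_camera("wrist"); s=env.read_camera("scene")["img"][:,:,::-1]
o=np.zeros((400,800,3),np.uint8);o[:,:400]=c["img"][:,120:520,::-1];o[:,400:]=cv2.resize(s[200:300,160:260],(400,400),interpolation=cv2.INTER_CUBIC)
cv2.imwrite("pics/grip.png",o)
E
```

```text
clock: 2.43
tcp_pos: [0.4769, -0.3132, 0.0999]
orientation: [-0.004, 0.785, 0.619, -0.001]
wrist_force: [-0.9, 0.3, -0.6]
finger_gap: 0.0854
grip_force: 0.0
clock: 2.85
tcp_pos: [0.4805, -0.3163, 0.1064]
orientation: [0.001, 0.785, 0.62, 0.0]
wrist_force: [0.5, 0.6, 0.1]
finger_gap: 0.0254
grip_force: 0.0
clock: 3.1
tcp_pos: [0.4798, -0.3157, 0.1052]
orientation: [0.0, 0.785, 0.62, 0.0]
wrist_force: [0.3, 0.1, -0.1]
finger_gap: -0.0
grip_force: 0.0
```

View pics/grip.png

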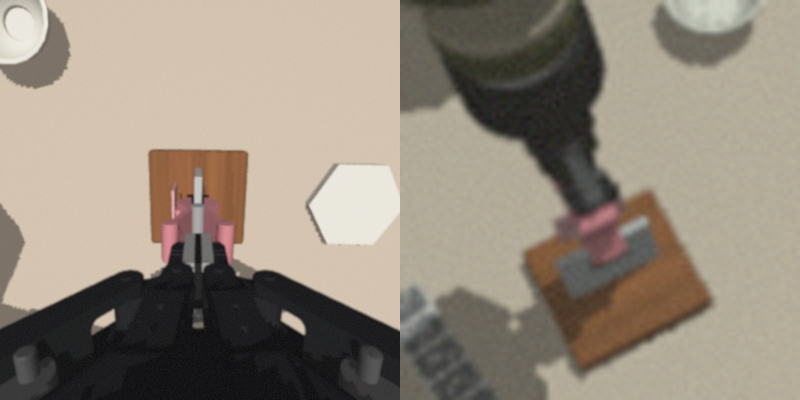

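The grip missed: the fingers are shut (gap 0), and the bars still show on either side of them at about (168,242) and (226,242) in the crop. I'll check the heights numerically.

```bash
python3 - <<'E'
from h import *
c=env.read_camera("wrist");s=env.get_state();t=s["tcp_pos"];print(t,K(c)[0,0],np.round(np.array(c["T"])[:3,3],4))
for dz in(.02,.008,0,-.011):print(dz,proj(c,t+[0,0,dz]).round(1))
# bar ends: visible far ends and mid
a=np.array([(168,222),(226,222),(168,262),(226,262)])+[120,0]
for z in(.09,.1,.114,.119):
    P=plane(c,a,z);print(z,P.round(4).tolist(),np.linalg.norm(P[0]-P[1]).round(4),np.linalg.norm(P[0]-P[2]).round(4))
print("plate top ends", plane(c,[(318,168)],.06), "foot corners",plane(c,[(269,150),(367,150),(362,243)],.014).round(4).tolist())
save(c,"w2.png")
E
```

```text
[ 0.47969847 -0.31555872  0.10491152] 279.76497064929515 [ 0.4944 -0.2513  0.2656]
0.02 [[318.8 249.8]]
0.008 [[318.7 241. ]]
0 [[318.7 235.8]]
-0.011 [[318.6 229.4]]
0.09 [[0.4608, -0.3073, 0.09], [0.4982, -0.3161, 0.09], [0.4532, -0.3355, 0.09], [0.4922, -0.3448, 0.09]] 0.0385 0.0293
0.1 [[0.4627, -0.3041, 0.1], [0.498, -0.3124, 0.1], [0.4556, -0.3307, 0.1], [0.4924, -0.3394, 0.1]] 0.0363 0.0276
0.114 [[0.4654, -0.2996, 0.114], [0.4977, -0.3073, 0.114], [0.4589, -0.324, 0.114], [0.4925, -0.332, 0.114]] 0.0332 0.0253
0.119 [[0.4663, -0.298, 0.119], [0.4976, -0.3054, 0.119], [0.46, -0.3216, 0.119], [0.4926, -0.3293, 0.119]] 0.0321 0.0244
plate top ends [[ 0.48741537 -0.28119596  0.06      ]] foot corners [[0.4472, -0.2622, 0.014], [0.5319, -0.2823, 0.014], [0.5106, -0.3689, 0.014]]
```

```bash
python3 - <<'E'
import cv2
i=cv2.imread("pics/w2.png"); cv2.imwrite("pics/w2c.png",cv2.resize(i[140:300,240:400],(600,600),interpolation=cv2.INTER_CUBIC))
E
```

```text
(no output)
```

View pics/w2c.png

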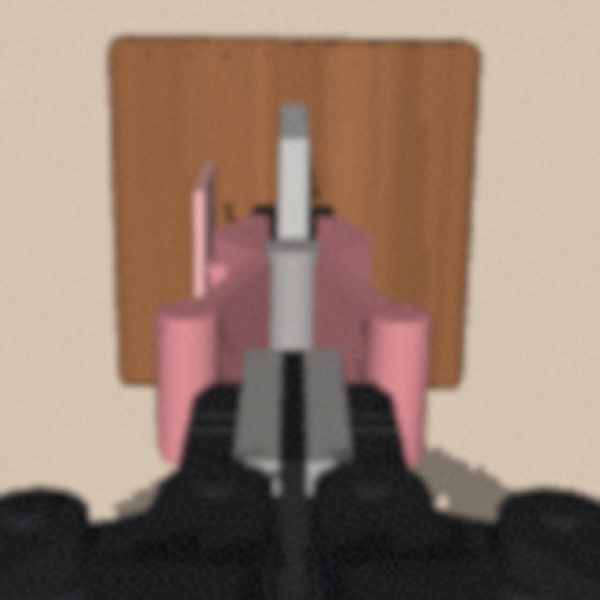

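Close up, the bars span about (188,310–460) and (398,310–470). The shut pads lie between them at columns 240–350, rows 350–465. It isn't clear from this whether the pads are above or between the bars, so I'll compute their height from the pad width.

```bash
python3 - <<'E'
from h import *
c=env.read_camera("wrist");t=env.get_state()["tcp_pos"];print(env.tip_extent)
tx=np.array([.232,.973,0]);ty=np.array([.973,-.232,0])
for dz in(-.011,0,.01,.02,.03,.04):print(dz,[proj(c,t+tx*a+ty*b+[0,0,dz]).round(1).tolist() for a,b in((.011,.012),(-.011,.012))])
s=env.read_camera("scene");print([proj(s,t+[0,0,d]).round(1).tolist() for d in(-.011,.008)], proj(s,[.479,-.3155,.114]))
E
```

```text
0.011
-0.011 [[[337.4, 213.4]], [[336.7, 245.0]]]
0 [[[338.6, 218.9]], [[337.9, 252.3]]]
0.01 [[[339.8, 224.6]], [[339.0, 259.7]]]
0.02 [[[341.2, 231.0]], [[340.3, 268.0]]]
0.03 [[[342.8, 238.3]], [[341.8, 277.5]]]
0.04 [[[344.7, 246.7]], [[343.5, 288.3]]]
[[[208.5, 253.8]], [[206.9, 250.1]]] [[206.62647525 249.70833934]]
```

The pad edges fit a fingertip height about 20 mm above the TCP, so z≈0.125, and the fingers passed over the bars (tops at 0.119). I'll lift, reopen and go about 28 mm lower. That clears the foot and tag either way.

```bash
python3 -m jog '[[1,0,0,-0.025,0],[1,0,0,-0.025,0],[-1,0,0,0,0],[-1,0,0,0,0],[-1,0,0,0,0]]' 20
python3 -m jog '[[-1,0,0,0,0],[-1,0,0,0,0],[-1,0,0,0,0],[-1,0,0,0,0],[-1,0,0,0.025,0]]' 20
python3 -m jog '[[-1,0,0,0.025,0],[-1,0,0,0.015,0],[-1,0,0,0.013,0],[-1,0,0,0,0],[-1,0,0,0,0]]' 20
python3 -m jog '[[0.05,0,0,0,0],[0.05,0,0,0,0],[0.05,0,0,0,0],[0.05,0,0,0,0],[0.05,0,0,0,0]]' 20
python3 -c "
from h import *
save(env.read_camera('wrist'),'w3.png')
i=cv2.imread('pics/w3.png'); cv2.imwrite('pics/w3c.png',cv2.resize(i[120:380,190:450],(600,600),interpolation=cv2.INTER_CUBIC))"
```

```text
clock: 3.77
tcp_pos: [0.4796, -0.3155, 0.1546]
orientation: [0.0, 0.784, 0.62, -0.0]
wrist_force: [-0.5, -0.9, 0.6]
finger_gap: 0.0355
grip_force: 0.0
clock: 4.18
tcp_pos: [0.4822, -0.3177, 0.1338]
orientation: [0.004, 0.784, 0.62, 0.001]
wrist_force: [0.2, -0.9, -0.5]
finger_gap: 0.0854
grip_force: 0.0
clock: 4.6
tcp_pos: [0.4791, -0.3151, 0.0762]
orientation: [-0.001, 0.784, 0.62, -0.0]
wrist_force: [0.5, 0.8, -0.0]
finger_gap: 0.0849
grip_force: 0.0
clock: 5.02
tcp_pos: [0.48, -0.3158, 0.0775]
orientation: [0.001, 0.784, 0.62, 0.0]
wrist_force: [0.5, -0.1, -0.1]
finger_gap: 0.0402
grip_force: 4.7
```

View pics/w3c.png

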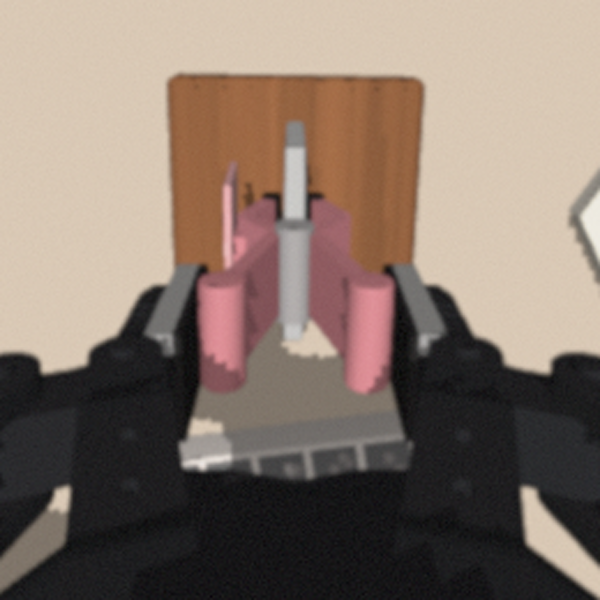

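The pads now bear on the outsides of both bars (gap 40 mm, 4.7 N); the bars are at about (222,330) and (370,330). The tips are about 15 mm below the bar centres. Squeezing fully, then lifting.

```bash
python3 -m jog '[[1,0,0,0,0],[1,0,0,0,0],[1,0,0,0,0],[1,0,0,0,0],[1,0,0,0,0]]' 20
python3 -m jog '[[1,0,0,-0.005,0],[1,0,0,-0.01,0],[1,0,0,-0.02,0],[1,0,0,-0.025,0],[1,0,0,0,0]]'
python3 -c "
from h import *
save(env.read_camera('wrist'),'w4.png')
i=cv2.imread('pics/w4.png')[120:380,190:450]; s=env.read_camera('scene')['img'][200:300,160:260,::-1]
cv2.imwrite('pics/w4c.png',np.hstack([cv2.resize(a,(400,400),interpolation=cv2.INTER_CUBIC) for a in (i,s)]))"
```

```text
clock: 5.48
tcp_pos: [0.4797, -0.3155, 0.0768]
orientation: [-0.0, 0.784, 0.62, -0.0]
wrist_force: [0.3, 0.7, 0.4]
finger_gap: 0.0303
grip_force: 22.8
clock: 5.9
tcp_pos: [0.4821, -0.3176, 0.1427]
orientation: [0.004, 0.784, 0.62, 0.001]
wrist_force: [1.7, -0.3, -0.2]
finger_gap: 0.0306
grip_force: 22.8
```

View pics/w4c.png

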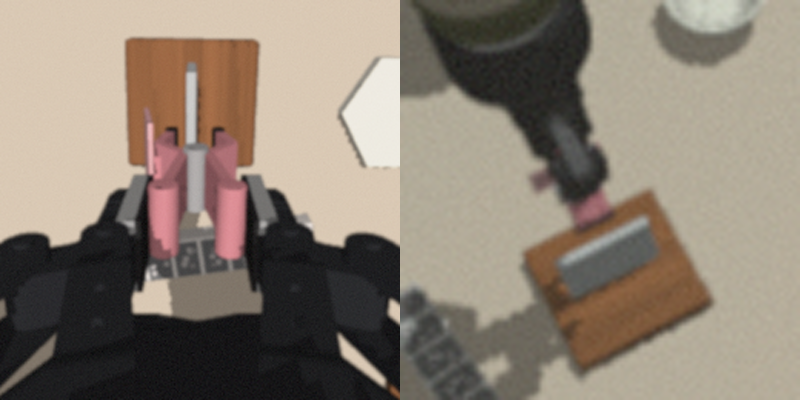

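The clip is off the stand, squeezed and held upright (bars at 165 and 232 in the left crop, bare plate in the right crop). The tips are about 31 mm below the TCP. Carrying it to the front wall.

```bash
python3 -m jog '[[1,0.02,-0.004,-0.005,0],[1,0.0347,-0.0068,-0.005,0],[1,0.0347,-0.0068,-0.003,0],[1,0.0347,-0.0068,0,0],[1,0.0347,-0.0068,0,0]]' >/dev/null
python3 -m jog '[[1,0.0347,-0.0068,0,0],[1,0.0347,-0.0068,0,0],[1,0.0347,-0.0068,0,0],[1,0.0347,-0.0068,0,0],[1,0.0347,-0.0068,0,0]]' >/dev/null
python3 -m jog '[[1,0.0347,-0.0068,0,0],[1,0.0347,-0.0068,0,0],[1,0.0147,-0.0028,0,0],[1,0,0,0,-3.1],[1,0,0,0,-3.1]]' >/dev/null
python3 -m jog '[[1,0,0,0,0],[1,0,0,0,0],[1,0,0,0,0]]'
python3 -c "
from h import *
c=env.read_camera('wrist');save(c,'w5.png');t=env.get_state()['tcp_pos']
print(proj(c,t-[0,0,.031]),proj(c,[[.496,.108,.055],[.5035,.1695,.055],[.509,.219,.055]]))"
```

```text
clock: 7.5
tcp_pos: [0.4961, 0.1082, 0.1495]
orientation: [-0.0, 0.75, 0.661, -0.0]
wrist_force: [-0.2, -0.7, 0.2]
finger_gap: 0.0305
grip_force: 22.8
[[318.82283729 219.6503037 ]] [[318.46481639 197.6987872 ]
 [318.16525269 129.82910058]
 [317.25741427  68.35476852]]
```

View pics/w5.png

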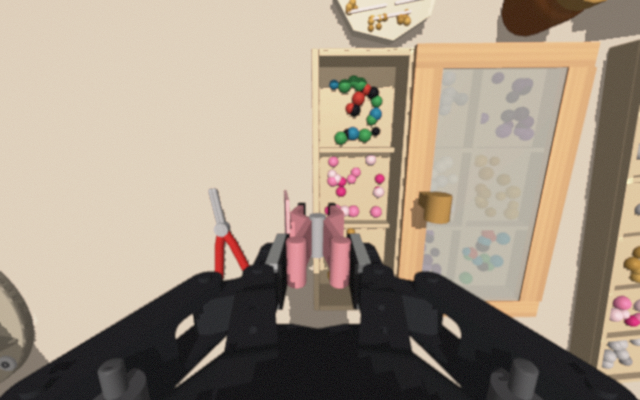

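The clip is over the front wall, with bars at (297,260) and (340,260) and the knob at (435,207). The wall's top strip runs near columns 313–319. Measuring that strip exactly.

```bash
python3 -c "
from h import *
i=cv2.imread('pics/w5.png')
g=cv2.cvtColor(i,cv2.COLOR_BGR2GRAY).astype(int);
for r in(75,100,115,130,165,180):print(r,g[r-2:r+3,306:328].mean(0).astype(int).tolist())
"
```

```text
75 [212, 211, 212, 212, 201, 188, 198, 212, 219, 220, 220, 210, 175, 141, 130, 130, 132, 131, 131, 130, 132, 131]
100 [211, 212, 212, 212, 205, 195, 201, 212, 217, 219, 219, 210, 189, 188, 206, 215, 216, 217, 216, 217, 215, 216]
115 [212, 211, 212, 213, 211, 209, 206, 210, 216, 218, 218, 210, 192, 191, 206, 213, 214, 214, 213, 213, 215, 213]
130 [211, 212, 212, 211, 211, 207, 204, 211, 216, 218, 218, 209, 195, 195, 206, 210, 212, 212, 212, 211, 212, 212]
165 [211, 212, 212, 212, 211, 205, 197, 204, 213, 216, 217, 214, 204, 202, 206, 208, 209, 208, 208, 209, 208, 201]
180 [212, 211, 212, 212, 211, 204, 195, 200, 210, 214, 215, 209, 196, 190, 199, 206, 207, 207, 207, 203, 188, 162]
```

The wall top's centre is at column ~315 against the predicted 318, so I'll shift 3 mm toward the robot (tool -y) and descend, watching the force.

```bash
python3 -m jog '[[1,0,-0.003,0.02,0],[1,0,0,0.02,0],[1,0,0,0.015,0],[1,0,0,0,0],[1,0,0,0,0]]'
python3 -m jog '[[1,0,0,0.008,0],[1,0,0,0.008,0],[1,0,0,0.007,0],[1,0,0,0,0],[1,0,0,0,0]]'
```

```text
clock: 7.97
tcp_pos: [0.4927, 0.1084, 0.0944]
orientation: [-0.001, 0.75, 0.661, -0.001]
wrist_force: [-0.7, 0.7, -0.7]
finger_gap: 0.0306
grip_force: 22.8
clock: 8.38
tcp_pos: [0.493, 0.1088, 0.0714]
orientation: [-0.0, 0.75, 0.662, -0.0]
wrist_force: [0.5, 0.3, -0.8]
finger_gap: 0.0305
grip_force: 22.8
```

```bash
python3 -m jog '[[0.1,0,0,0,0],[0.1,0,0,0,0],[0.0,0,0,0,0],[0.0,0,0,0,0],[-0.05,0,0,0,0]]'
python3 -m jog '[[-0.6,0,0,0,0],[-0.6,0,0,0,0],[-0.6,0,0,0,0],[-0.6,0,0,0,0]]'
python3 -m jog '[[-0.6,0,0,-0.01,0],[-0.6,0,0,-0.02,0],[-0.6,0,0,-0.03,0],[-0.6,0,0,-0.036,0],[-0.6,0,0,-0.036,0]]'
python3 -m jog '[[-0.6,0,0,0,0],[-0.6,0,0,0,0],[-0.6,0,0,0,0]]'
python3 -c "
from h import *
c=env.read_camera('wrist');save(c,'w6.png');t=env.get_state()['tcp_pos']
a=c['img'][60:380,200:600,::-1];s=env.read_camera('scene');b=s['img'][130:250,290:440,::-1];save(s,'s6.png')
tt=env.read_camera('top');save(tt,'t6.png')
print(proj(c,[.493,.108,.109]),proj(c,[.493,.108,.055]))
cv2.imwrite('pics/w6c.png',np.hstack([a,cv2.resize(b,(400,320),interpolation=cv2.INTER_CUBIC)]))"
```

```text
clock: 8.8
tcp_pos: [0.4937, 0.1088, 0.0722]
orientation: [0.0, 0.75, 0.662, 0.0]
wrist_force: [0.9, -0.8, -0.6]
finger_gap: 0.0446
grip_force: 0.0
clock: 9.13
tcp_pos: [0.4935, 0.1088, 0.0719]
orientation: [0.0, 0.75, 0.662, -0.0]
wrist_force: [-0.2, 0.3, 0.1]
finger_gap: 0.0681
grip_force: 0.0
clock: 9.55
tcp_pos: [0.4927, 0.1087, 0.2056]
orientation: [-0.0, 0.75, 0.662, -0.0]
wrist_force: [0.9, -0.2, 0.3]
finger_gap: 0.0683
grip_force: 0.0
clock: 9.8
tcp_pos: [0.4935, 0.1088, 0.2041]
orientation: [0.0, 0.75, 0.662, 0.0]
wrist_force: [-0.4, -0.3, -0.6]
finger_gap: 0.0683
grip_force: 0.0
[[318.03644009 198.19652893]] [[317.98612137 186.12064039]]
```

View pics/w6c.png

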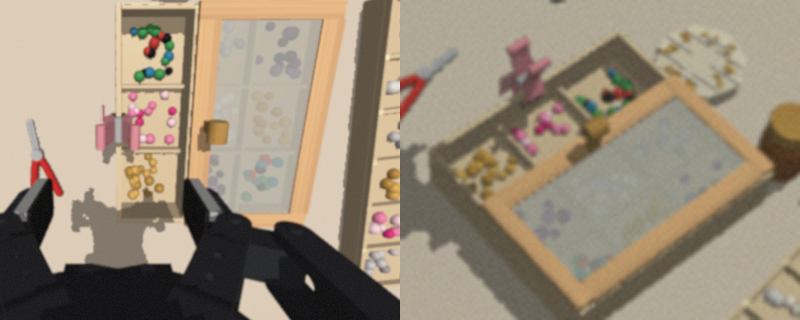

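The clip sits upright on the middle of the front wall, bars at (101,135) and (135,135) in the left crop. The knob is at (216,132), i.e. (416,192) in the full image. Measuring the knob and pad tip numerically, and turning 90° for the knob.

```bash
python3 - <<'E'
from h import *
from workcell import env
i=cv2.imread('pics/w6.png');c=env.read_camera('wrist')
h=cv2.cvtColor(i,cv2.COLOR_BGR2HSV);m=cv2.inRange(h,(10,140,60),(28,255,200));m[:, :395]=0;m[:,440:]=0;m[:170]=0;m[215:]=0
n,l,st,ce=cv2.connectedComponentsWithStats(m);k=1+st[1:,4].argmax();print(st[k],ce[k])
for z in(.0935,.0985):print(z,plane(c,[ce[k]],z))
t=env.get_state()["tcp_pos"];tx=np.array([.1235,.992,0]);ty=np.array([.992,-.1235,0])
for dz in(-.011,0,.01,.02,.03,.04):print(dz,[proj(c,t+tx*.011+ty*b+[0,0,dz]).round(1).tolist() for b in(-.034,.034)])
T=np.array(c["T"]);print("expected px of knob ends",proj(c,[[.590,.096,.0935]]))
it=cv2.imread('pics/top0.png');ct=env.read_camera("top")
h=cv2.cvtColor(it,cv2.COLOR_BGR2HSV);m=cv2.inRange(h,(10,140,40),(28,255,180));m[:170]=0;m[195:]=0;m[:,:245]=0;m[:,285:]=0
n,l,st,ce=cv2.connectedComponentsWithStats(m);k=1+st[1:,4].argmax();print("top",st[k],ce[k],plane(ct,[ce[k]],.0955))
E
python3 -m jog '[[-0.6,0,0,0,-7.1],[-0.6,0,0,0,-7.1],[-0.6,0,0,0,-7.1],[-0.6,0,0,0,-7.1],[-0.6,0,0,0,-7.1]]' >/dev/null
python3 -m jog '[[-0.6,0,0,0,-7.1],[-0.6,0,0,0,-7.1],[-0.6,0,0,0,-7.1],[-0.6,0,0,0,-7.1],[-0.6,0,0,0,-7.1]]' >/dev/null
python3 -m jog '[[-0.6,0,0,0,-7.1],[-0.6,0,0,0,-7.1],[-0.6,0,0,0,-4.8],[-0.6,0,0,0,0],[-0.6,0,0,0,0]]'
```

```text
[404 181  23  23 430] [415.90930233 191.6       ]
0.0935 [[0.5879329  0.09905936 0.0935    ]]
0.0985 [[0.58631201 0.10045573 0.0985    ]]
-0.011 [[[266.0, 213.4]], [[371.7, 213.5]]]
0 [[[262.7, 219.0]], [[375.0, 219.0]]]
0.01 [[[259.4, 224.7]], [[378.4, 224.8]]]
0.02 [[[255.5, 231.1]], [[382.3, 231.2]]]
0.03 [[[251.2, 238.4]], [[386.7, 238.5]]]
0.04 [[[246.2, 246.8]], [[391.7, 246.9]]]
expected px of knob ends [[418.11180292 194.33318597]]
top [257 179  10   8  63] [261.38095238 182.17460317] [[0.58918964 0.09913669 0.0955    ]]
clock: 11.3
tcp_pos: [0.4931, 0.1088, 0.2032]
orientation: [-0.001, 0.064, 0.998, -0.0]
wrist_force: [-0.6, -0.6, 0.5]
finger_gap: 0.0684
grip_force: 0.0
```

The top and wrist views both put the knob at (0.5885, 0.0985), and the pad tips really do show about 0.02–0.037 above the TCP. Moving over the knob and descending in steps with force checks.

```bash
python3 -m jog '[[-0.1,-0.032,0.001,0,0],[-0.1,-0.032,0.001,0,0],[-0.1,-0.032,0,0,0],[-0.1,0,0,0.03,0],[-0.1,0,0,0.03,0]]'
python3 -m jog '[[-0.1,0,0,0.03,0],[-0.1,0,0,0.028,0],[-0.1,0,0,0,0],[-0.1,0,0,0,0],[-0.1,0,0,0,0]]'
python3 -m jog '[[-0.1,0,0,0.005,0],[-0.1,0,0,0.005,0],[-0.1,0,0,0,0],[-0.1,0,0,0,0]]'
python3 -m jog '[[-0.1,0,0,0.004,0],[-0.1,0,0,0,0],[-0.1,0,0,0,0]]'
python3 -m jog '[[-0.1,0,0,0.004,0],[-0.1,0,0,0,0],[-0.1,0,0,0,0]]'
python3 - <<'E'
from h import *
c=env.read_camera('wrist');save(c,'w7.png');t=env.get_state()['tcp_pos'];print(t,proj(c,[[.5885,.0985,.0935],[.493,.108,.114]]).round(1))
h=cv2.cvtColor(c["img"],cv2.COLOR_RGB2HSV);m=cv2.inRange(h,(10,150,50),(28,255,200))
n,l,st,ce=cv2.connectedComponentsWithStats(m)
for k in range(1,n):
    if st[k,4]>60:print(st[k],ce[k].round(1))
m=cv2.inRange(h,(165,60,100),(180,200,255));n,l,st,ce=cv2.connectedComponentsWithStats(m)
for k in range(1,n):
    if st[k,4]>150:print("pink",st[k],ce[k].round(1))
E
```

```text
clock: 11.72
tcp_pos: [0.5931, 0.0985, 0.1445]
orientation: [0.003, 0.064, 0.998, 0.0]
wrist_force: [-0.7, 0.5, -0.5]
finger_gap: 0.0473
grip_force: 0.0
clock: 12.13
tcp_pos: [0.5898, 0.0989, 0.0872]
orientation: [0.001, 0.063, 0.998, 0.0]
wrist_force: [0.1, 0.1, 0.3]
finger_gap: 0.0469
grip_force: 0.0
clock: 12.47
tcp_pos: [0.5891, 0.0989, 0.0764]
orientation: [0.0, 0.062, 0.998, -0.0]
wrist_force: [-0.3, -0.7, 0.1]
finger_gap: 0.0467
grip_force: 0.0
clock: 12.72
tcp_pos: [0.5888, 0.0988, 0.0717]
orientation: [-0.0, 0.062, 0.998, -0.0]
wrist_force: [0.2, 0.1, -0.0]
finger_gap: 0.0469
grip_force: 0.0
clock: 12.97
tcp_pos: [0.5887, 0.0988, 0.0675]
orientation: [-0.0, 0.062, 0.998, -0.0]
wrist_force: [-0.4, 0.2, 0.8]
finger_gap: 0.0472
grip_force: 0.0
[0.5888152  0.09883812 0.06767042] [[317.2 255.9]
 [310.3  41.5]]
[203  96  24  16 111] [211.8 104.4]
[182 113  19  13  65] [189.6 120.6]
[195 134  18  16  87] [203.9 142. ]
[182 154  17  14  90] [190.7 160.8]
[508 296  60  49 685] [535.1 317.8]
pink [ 273    0   84   53 2955] [313.8  25. ]
pink [ 273   72   73   78 2844] [312.6  99.9]
pink [348 102  16  15 172] [355.3 108.8]
pink [273 134  17  16 208] [280.8 141.2]
pink [273 167  17  16 185] [281.  174.2]
```

```bash
python3 -m jog '[[-0.1,0,0,0.004,0],[-0.1,0,0,0,0],[-0.1,0,0,0.004,0],[-0.1,0,0,0,0],[-0.1,0,0,0,0]]'
python3 -m jog '[[0.3,0,0,0,0],[0.3,0,0,0,0],[0.3,0,0,0,0],[1,0,0,0,0],[1,0,0,0,0]]' 30
python3 -m jog '[[1,0,0,0,0],[1,0,0,0,0],[1,0,0,0,0]]'
```

```text
clock: 13.43
tcp_pos: [0.5886, 0.0988, 0.0595]
orientation: [-0.0, 0.062, 0.998, -0.0]
wrist_force: [0.1, 0.9, -0.5]
finger_gap: 0.0471
grip_force: 0.0
clock: 13.85
tcp_pos: [0.5891, 0.0989, 0.0601]
orientation: [0.0, 0.062, 0.998, 0.0]
wrist_force: [-0.1, -0.2, 0.6]
finger_gap: 0.0215
grip_force: 31.9
clock: 14.1
tcp_pos: [0.5891, 0.0989, 0.0601]
orientation: [0.0, 0.062, 0.998, 0.0]
wrist_force: [-0.7, 0.5, 2.9]
finger_gap: 0.0216
grip_force: 32.0
```

The knob is pinched (gap 21.6 mm, 32 N). Raising the lid along its arc to 30°, then checking.

```bash
python3 -m jog '[[1,-0.0036,0,-0.0109,0],[1,-0.0042,0,-0.0105,0],[1,-0.0055,0,-0.01,0],[1,-0.0059,0,-0.0096,0],[1,-0.007,0,-0.009,0]]'
python3 -m jog '[[1,-0.0077,0,-0.0084,0],[1,0,0,0,0],[1,0,0,0,0],[1,0,0,0,0]]'
```

```text
clock: 14.52
tcp_pos: [0.6139, 0.0958, 0.109]
orientation: [-0.002, 0.062, 0.998, 0.0]
wrist_force: [0.8, 1.9, -5.3]
finger_gap: 0.0212
grip_force: 30.0
clock: 14.85
tcp_pos: [0.622, 0.0948, 0.1177]
orientation: [-0.0, 0.062, 0.998, 0.0]
wrist_force: [-1.0, 1.3, 1.2]
finger_gap: 0.0214
grip_force: 30.6
```

```bash
python3 -m jog '[[1,-0.0083,0,-0.0077,0],[1,-0.0091,0,-0.0069,0],[1,-0.0096,0,-0.0061,0],[1,-0.0102,0,-0.0053,0],[1,-0.0105,0,-0.0043,0]]'
python3 -m jog '[[1,-0.0108,0,-0.0034,0],[1,0,0,0,0],[1,0,0,0,0],[1,0,0,0,0],[1,0,0,0,0]]'
python3 - <<'E'
from h import *
t=env.get_state()["tcp_pos"];print(t)
a=np.radians(-7.1);ex=np.array([np.cos(a),np.sin(a)])
d=(t-[.5891,.0989,.0601]);dx=d[:2]@ex;dz=d[2]
print(dx,dz,"lid deg",np.degrees(np.arctan2(.034+dz,.126-dx))-15.1,"r",np.hypot(.034+dz,.126-dx))
for n in("scene","top"):save(env.read_camera(n),n+"9.png")
# knob colour in scene / top vs predicted knob
k=np.array([t[0],t[1],.0935+dz])
for n in("scene","top"):
    c=env.read_camera(n);print(n,proj(c,k).round(1))
# lid front corners in top view: wooden frame hue blob, predicted edge
c=env.read_camera("top");h=cv2.cvtColor(c["img"],cv2.COLOR_RGB2HSV)
m=cv2.inRange(h,(8,70,90),(20,190,255));m[:110]=0;m[240:]=0;m[:,:205]=0;m[:,330:]=0
n,l,st,ce=cv2.connectedComponentsWithStats(m)
for j in range(1,n):
    if st[j,4]>30:
        P=cv2.findContours((l==j).astype(np.uint8),0,2)[0][0];print(st[j],cv2.boxPoints(cv2.minAreaRect(P)).round(1).tolist())
hin=np.array([.493,.108])+.224*ex;ey=np.array([-ex[1],ex[0]])
for th in(50,60,70):
    q=np.radians(th);P=[[*(hin-ex*(.139*np.cos(q)+.004*np.sin(q))+ey*s),.0595+.139*np.sin(q)+.004*np.cos(q)] for s in(.126,-.126)]
    print(th,"front corners px",proj(c,P).round(1).tolist())
m=cv2.inRange(h,(160,60,90),(180,220,255));m[:, :200]=0;m[:,300:]=0;print("pink mean",np.argwhere(m[205:235]).mean(0)+[205,0],proj(c,[.493,.108,.11]))
E
```

```text
clock: 15.27
tcp_pos: [0.6684, 0.0891, 0.1481]
orientation: [-0.002, 0.062, 0.998, 0.0]
wrist_force: [-2.9, 1.3, -0.4]
finger_gap: 0.0211
grip_force: 31.9
clock: 15.68
tcp_pos: [0.6802, 0.0876, 0.1519]
orientation: [0.0, 0.062, 0.998, 0.0]
wrist_force: [-1.3, 1.7, 2.0]
finger_gap: 0.0216
grip_force: 32.1
[0.68020153 0.08761247 0.15187724]
0.09179811371270617 0.09177723729072211 lid deg 59.68771226087886 r 0.13034447608585334
scene [[392.4 180.2]]
top [[261.2 138.1]]
[287 136  28   6  78] [[286.6000061035156, 139.6999969482422], [287.0, 135.89999389648438], [314.0, 138.60000610351562], [313.70001220703125, 142.39999389648438]]
[258 145  47  20 293] [[253.60000610351562, 157.3000030517578], [258.20001220703125, 144.39999389648438], [305.0, 161.1999969482422], [300.3999938964844, 174.10000610351562]]
[280 202  25  21 236] [[279.0, 205.89999389648438], [302.20001220703125, 201.60000610351562], [305.8999938964844, 221.3000030517578], [282.70001220703125, 225.60000610351562]]
50 front corners px [[207.0, 158.1], [314.5, 169.5]]
60 front corners px [[206.6, 148.8], [315.4, 160.3]]
70 front corners px [[206.8, 138.7], [316.5, 150.2]]
pink mean [211.78947368 272.26315789] [[257.216056   220.85258727]]
```

By kinematics the lid is at 59.7°, still pinched (gap 21.6 mm). One numeric check of lid and clip in the scene image, then hand in.

```bash
python3 - <<'E'
from h import *
c=env.read_camera("scene");i=c["img"];h=cv2.cvtColor(i,cv2.COLOR_RGB2HSV)
m=cv2.inRange(h,(8,80,110),(20,200,255));m[:110]=0;m[260:]=0;m[:,:290]=0;m[:,445:]=0
n,l,st,ce=cv2.connectedComponentsWithStats(m)
for j in range(1,n):
    if st[j,4]>40:
        P=cv2.findContours((l==j).astype(np.uint8),0,2)[0][0][:,0];print(st[j],"L",P[P[:,0].argmin()],"T",P[P[:,1].argmin()],"R",P[P[:,0].argmax()],"B",P[P[:,1].argmax()])
a=np.radians(-7.1);ex=np.array([np.cos(a),np.sin(a)]);ey=np.array([-ex[1],ex[0]]);hin=np.array([.493,.108])+.224*ex
for th in(0,54,60,66):
    q=np.radians(th);print(th,proj(c,[[*(hin-ex*(r*np.cos(q))+ey*s),.0595+r*np.sin(q)] for r,s in((.139,.126),(.139,-.126),(-.004,-.126))]).round(0).tolist())
for f in("s6.png","scene9.png"):
    h=cv2.cvtColor(cv2.imread("pics/"+f),cv2.COLOR_BGR2HSV);m=cv2.inRange(h,(165,60,90),(180,180,255))[140:170,325:350]
    q=np.argwhere(m);print(f,len(q),q.mean(0)+[140,325])
print(env.get_state()["clock"])
E
```

```text
[ 342  152  103   95 1587] L [342 197] T [419 152] R [444 180] B [357 246]
[310 185  24  20 170] L [310 194] T [320 185] R [333 193] B [322 204]
0 [[393.0, 159.0], [321.0, 208.0], [357.0, 248.0]]
54 [[415.0, 146.0], [337.0, 199.0], [357.0, 248.0]]
60 [[419.0, 147.0], [340.0, 201.0], [357.0, 248.0]]
66 [[423.0, 149.0], [344.0, 203.0], [357.0, 248.0]]
s6.png 124 [155.58870968 337.5483871 ]
scene9.png 121 [155.59504132 337.76033058]
15.9833
```

The lid's corners in the scene image, (342,197) and (419,152), match a 60° lid, and the clip hasn't moved. Handing in.

```bash
python3 -c "
from workcell import env
print(env.hand_in())"
```

```text
the job is handed in; nothing more can be done
None
```

The job is handed in: the clip is upright on the middle of the case's front wall, and the lid is still held by its knob at about 60 degrees (59.7 by the arm's position), at about 16 s on the clock.

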